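Fit a pocket drive into a switched dock

TASK

Fit the blue pocket drive into the drive dock: flip the dock's power toggle off first (towards the red mark at the front), then lay the drive flat and fully down in the empty cradle between its guides. With the power still off, swing the wire bail from behind up and over until it lies fully down in its orange clips, and only then flip the toggle back on (towards the green mark at the back). Leave the other things on the desk where they are.

Things in the scene. Friction and masses are not known exactly. Their poses are not given: they have to be found in the camera images.
- drive_center (a point): Centre of the blue pocket drive, a loose flat box lying on the grey desk mat (its top is 3 mm above z = 0): 52 (its x) x 76 (its y, long) x 10 (z) mm, about 60 g. It is grasped across its 52 mm width. Either end may go first into the cradle.
- dock: Drive dock, fixed to the desk: black and aluminium box 170 (x) x 228 (y) x 26 (z) mm; origin at the centre of its underside, x towards its back, y to its left, z up. Its flat top deck is 26 mm above the desk. The cradle is on the left half (12 mm forward, 48 mm left of the centre), the power toggle on the right half.
- cradle (a point): Centre of the cradle's bed, on the deck; axes as the dock's. The drive lies here, long axis along the dock's x, with 3 mm play on each side between black guides 7 mm high and 6 mm thick: 40 mm wide end stops (inner faces x = +-41 mm) and four corner guides (inner faces y = +-29 mm, from 24 to 38 mm fore and aft); the 48 mm between those is open for fingers. Seated, the drive's centre is 5 mm above this.
- bail (a joint): Angle of the wire retaining bail about its hinge (along the dock's y): 0 = closed, level over the drive with its front bar in the two orange clips; 1.57 = upright; it starts folded back, leaning away past upright (2.05 to 2.45). Light friction (about 0.4 N at the bar): it stays where it is left and must be pushed fully down.
- bail_hinge (a point): Middle of the bail's hinge line, 58 mm behind the cradle's centre (dock x) and 16 mm above the deck.
- bail_bar (a point): Middle of the bail's front bar, 114 mm from the hinge: 84 mm long along the dock's y, 5 mm wire with an orange sleeve (34 long, 8 thick). At angle q it is 114 cos q mm in front of the hinge and 114 sin q above it. Side wires run from its ends to the hinge; a second cross bar (8 thick) is 58 mm from the hinge. The clips, 28 mm left and right of the middle, reach no higher than the closed bar's centre.
- toggle (a joint): Angle of the power toggle's bat about its pivot (along the dock's y): 0 = off, leaning 0.4 rad to the dock's front (-x, red mark); 0.8 = on, leaning 0.4 rad to its back (+x, green mark). It starts on. It snaps from its middle (0.4) to the nearer end; flipping takes about 1.5 N at the tip. Off below 0.1, on above 0.7.
- toggle_pivot (a point): Pivot of the toggle bat, at deck height, 5 mm in front of and 70 mm right of the dock's centre; the bat stands on it in a steel collar 20 mm wide and 7 mm high.
- toggle_tip (a point): Tip of the toggle bat, 34 mm from its pivot; the bat is round, 7 mm thick rising to 11 mm under the white tip. It stands about 31 mm above the deck at either end of its travel.
- note_pad: Pale note pad 76 x 77 x 13 mm, a loose bystander; origin at the centre of its underside.
- earbud_case: White rounded earbud case 46 x 60 x 25 mm, a loose bystander; origin at the centre of its underside.
- eraser: Eraser in a blue sleeve, 20 x 48 x 13 mm, a loose bystander; origin at the centre of its underside.
- card_reader: Black card reader 18 x 48 x 9 mm, a loose bystander; origin at the centre of its underside.
- ssd: The same blue drive as a body; origin at the centre of its underside, axes as drive_center.
Not all that is in view belongs to the job. There is more than one size of the ssd; the job needs the largest.

How it is judged:
By the outcome, as a careful person would: the job done as asked, in the order asked, and still so for the second after the job is handed in, with the robot touching nothing.
It also fails if it takes over 72 s, if anything falls off the work surface, if the arm or the gripper's body presses on something with over 40 N, if the wrist force passes 120 N, or if a joint passes its speed limit or range.

ROBOT

A 6-joint arm with a two-finger parallel gripper is mounted at the origin on a cart in front of the work surface, level with it; the furniture and walls round the work are solid. World frame = base frame: x ahead of the robot, y to its left, z up, the work surface at z = 0. Lengths are in m, angles in rad, forces in N, time in s.
With the tool pointing down it reaches from about 0.25 to 0.775 m from the base axis. Payload 8.9 kg.
Tool frame: the origin (TCP) lies between the finger pads; the fingertips stand 19 mm ahead of it and the grasp point (between the pads) is the TCP; z points along the fingers, y is the line along which they close (so a half turn about z gives the same grasp; the last joint's range is limited). The gripper opens to 85 mm and grips with 20 to 120 N. Pads are 22 mm wide; open, the fingers measure 114 mm over their backs; the gripper's body (76 mm by 85 mm) begins 54 mm behind the grasp point. The pads swing forward as they close: fully open they stand 13 mm farther back than shut.
Start: joints at [-1.292, 0.291, -0.153, 1.127, 0, 1.431], TCP at [0.213, -0.48, 0.25] pointing down, gripper open.
Joint ranges: [-2.52, 2.52], [-0.91, 1.74], [-1.3, 1.37], [-1.96, 2.02], [-1.52, 1.47], [-3.14, 3.14]. Speed limits (rad/s): [2.22, 2.22, 2.79, 3.14, 3.14, 3.14].

INTERFACE

Orientations are given as a unit quaternion [w, x, y, z].
In Python, from station import ctrl gives the robot as it stands.
- The arm moves only by the shell command python3 -m handwheel 'ROWS' [OPENING]. ROWS is text: rows parted by semicolons, each of 6 numbers parted by spaces: the shift along the tool's x, y, z normalised to -1 to 1, where 1 is 0.15 m, then the turn, a rotation vector about the tool's x, y, z normalised to -1 to 1, where 1 is 360 degrees. In form: x y z ax ay az; .... A call has 1 to 8 rows; each row is the pose to reach, as a shift and turn from the pose commanded when the call began, along the tool's axes at that moment, turning the shorter way round; what a row does not reach only later rows make up. A row lasts 1/12 s, in which the tool goes at most 41.7 mm and 7.16 degrees, less where a joint would pass 70% of its speed; a pose out of reach is approached as far as the arm can. A call with a number of a shift or a turn outside -1 to 1 is refused whole. A call with a gripper value outside its range is refused whole. OPENING is the closure, from 0 (fully open) to 1 (shut), set as the call begins (- or left out, the last holds). The fingers move at their own pace and stop on an object; the grip force is fixed at half the most. Time passes only in rows, so rows that repeat a pose let the fingers close. It gives the time, the measured TCP pose, the force, the opening and the grip force at its end, in the units of the state.
- ctrl.state(): the state, without advancing time (a new reading comes with each control period).
- ctrl.grab_frame(name): name is "side" or "top" or "wrist"; returns (picture, depth): 420x560x3 uint8, blue, green, red; 420x560 float32, m along the optical axis (not along the pixel's ray), 0 where there is no reading.
- ctrl.camera_info(name): a dict with "K" (3x3 intrinsics, pixels), "k1" (the pictures are not rectified: a ray, as slopes to the right and down, at radius r is drawn at 1 + k1 r^2 times it, then the intrinsics apply), "rvec" (rotation vector, rad) and "tvec" (3), from world to camera coordinates, as OpenCV has them; the wrist camera has in their place "T_tool_cam" (4x4, takes a point from camera to tool coordinates, whose origin is the TCP and whose axes are the flange's). Camera axes: x right, y down, z forward; pixel columns grow to the right and rows downward; lengths in m; the calibration is good to about 2 mm. A picture is of the moment at which its call begins: read the wrist's pose just before it. camera_info takes no time and is no camera call.
- ctrl.finish_job(): hands the job in; it is judged then, once.
The state is a dict: "t": time; "q": joint angles; "joint_velocities": joint speeds; "joint_torque": joint torques, N m; "eef_pos": TCP position; "tool_rot": TCP orientation; "ft_force": force on the tool from outside, world axes, zero at the start; "wrist_torque": the same for the moment, N m; "gripper_width": finger opening in m; "gripper_force": force on a finger pad.
Only numpy, scipy, OpenCV 4.12 (cv2) and the standard library are available. Lean on these libraries where they do the work, as an engineer would, in place of code of your own. Each camera call takes 0.05 s, during which the arm holds its last target. There are 200 camera calls.

## Working session

There is one attempt and no reset: what is moved stays moved. The work goes in short steps, Python scripts to look and compute and a shell command to move; the robot and the scene stay as the last step left them, time stands still between calls to the robot, and variables do not carry over. Pictures are saved under pics/ and viewed, at most 15 in all, crops included, and the job is handed in when it is done.

```bash
mkdir -p pics; ls; cat > h.py <<'E'
import numpy as np, cv2
from station import ctrl
from scipy.spatial.transform import Rotation as R
def cam(n):
    i=ctrl.camera_info(n); K=np.array(i["K"]); d=np.array([i["k1"],0,0,0,0],float)
    if n=="wrist":
        s=ctrl.state(); w,x,y,z=s["tool_rot"]; T=np.eye(4); T[:3,:3]=R.from_quat([x,y,z,w]).as_matrix(); T[:3,3]=s["eef_pos"]
        T=T@np.array(i["T_tool_cam"])
    else:
        M=np.eye(4); M[:3,:3]=cv2.Rodrigues(np.array(i["rvec"],float))[0]; M[:3,3]=np.ravel(i["tvec"]); T=np.linalg.inv(M)
    return K,d,T
def grab(n,f):
    c=cam(n); im,de=ctrl.grab_frame(n); cv2.imwrite(f"pics/{f}.png",im); np.savez(f"pics/{f}.npz",K=c[0],d=c[1],T=c[2],de=de,im=im); return im,de
def ray(f,uv):
    z=np.load(f"pics/{f}.npz"); p=cv2.undistortPoints(np.array(uv,float).reshape(-1,1,2),z["K"],z["d"]).reshape(-1,2)
    return z["T"][:3,3],np.c_[p,np.ones(len(p))]@z["T"][:3,:3].T
def onz(f,uv,h):
    o,r=ray(f,uv); return o+r*((h-o[2])/r[:,2])[:,None]
def dep(f,uv):
    z=np.load(f"pics/{f}.npz"); o,r=ray(f,uv)
    return np.array([o+r[i]*np.median(z["de"][int(v)-1:int(v)+2,int(u)-1:int(u)+2]) for i,(u,v) in enumerate(uv)])
def cloud(f):
    z=np.load(f"pics/{f}.npz"); v,u=np.mgrid[0:420,0:560]; o,r=ray(f,np.c_[u.ravel(),v.ravel()])
    return (o+r*z["de"].ravel()[:,None]).reshape(420,560,3)
E
python3 - <<'E'
from h import *
a,_=grab("top","top0"); b,_=grab("side","side0")
cv2.imwrite("pics/both.png",cv2.resize(np.hstack([a,b]),(800,300)))
s=ctrl.state(); print(s["t"],s["eef_pos"],s["tool_rot"],s["ft_force"],s["gripper_width"])
print(ctrl.camera_info("wrist")["T_tool_cam"])
E
```

```text
pics
0.1 [ 0.21292851 -0.47949461  0.24982216] [-5.54007628e-04  9.78259467e-01  2.07383961e-01 -3.32275023e-05] [ 0.75927494  0.12756187 -0.0347807 ] 0.08552732337317921
[[-6.02527809e-04 -9.60173781e-01 -2.79402840e-01  7.16562922e-02]
 [ 9.99999818e-01 -5.70785363e-04 -1.94967808e-04 -9.02143767e-04]
 [ 2.77239257e-05 -2.79402907e-01  9.60173950e-01 -1.24459128e-01]
 [ 0.00000000e+00  0.00000000e+00  0.00000000e+00  1.00000000e+00]]
```

View pics/top0.png

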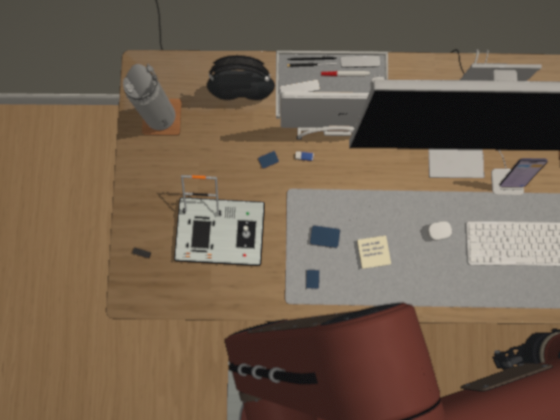

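View pics/side0.png

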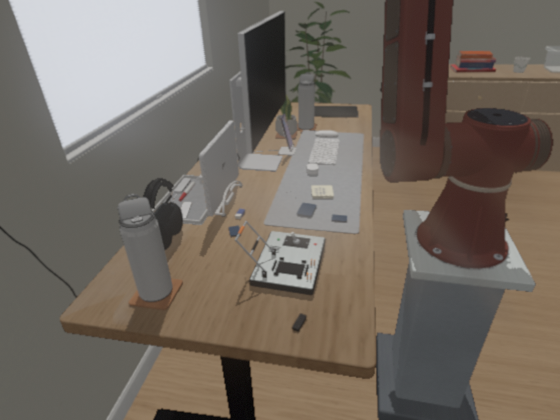

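The top view shows the dock at about (220,232), the toggle at (246,233) and the bail folded back with its orange sleeve at (199,177). There are three blue candidates: (325,237), (313,279) and (268,160). The one at (325,237) looks largest and lies on the mat, so I'll check it by size and in an enlarged crop.

```bash
python3 - <<'E'
from h import *
z=np.load("pics/top0.npz"); im=z["im"]
hsv=cv2.cvtColor(im,cv2.COLOR_BGR2HSV)
m=cv2.inRange(hsv,(95,90,20),(125,255,140))
n,l,st,c=cv2.connectedComponentsWithStats(m)
for i in range(1,n):
    if 30<st[i,4]<2000:
        p=np.argwhere(l==i)[:,::-1].astype(float); w=onz("top0",p,0.013)[:,:2]
        r=cv2.minAreaRect((w*1000).astype(np.float32)); print(c[i].round(),st[i,4],r, dep("top0",[c[i]]).round(3))
print(dep("top0",[(220,250),(190,212),(246,255),(199,177),(246,228),(215,177),(184,178)]).round(3))
c1=cv2.resize(im[165:275,165:275],(560,560),interpolation=cv2.INTER_CUBIC)
cv2.imwrite("pics/dock.png",c1)
cv2.imwrite("pics/drv.png",cv2.resize(im[140:300,250:350],(500,600)[::1],interpolation=cv2.INTER_CUBIC) if 0 else cv2.resize(im[145:295,250:400],(590,590),interpolation=cv2.INTER_CUBIC))
E
```

```text
[268. 159.] 132 ((678.0501708984375, 62.05406951904297), (23.90465545654297, 41.26392364501953), 25.189626693725586) [[0.679 0.062 0.007]]
[306. 156.] 57 ((688.4721069335938, -41.261653900146484), (25.43533706665039, 15.839390754699707), 78.94293212890625) [[ 0.689 -0.041  0.01 ]]
[325. 236.] 412 ((471.4692077636719, -89.65538024902344), (67.4111557006836, 43.19292068481445), 81.8326644897461) [[ 0.471 -0.09   0.013]]
[312. 279.] 154 ((359.9867858886719, -56.963653564453125), (38.9700813293457, 25.979511260986328), 0.029415417462587357) [[ 0.36  -0.058  0.008]]
[[0.431 0.184 0.024]
 [0.53  0.265 0.027]
 [0.418 0.115 0.025]
 [0.6   0.228 0.134]
 [0.485 0.115 0.055]
 [0.601 0.189 0.129]
 [0.627 0.289 0.002]]
```

View pics/dock.png

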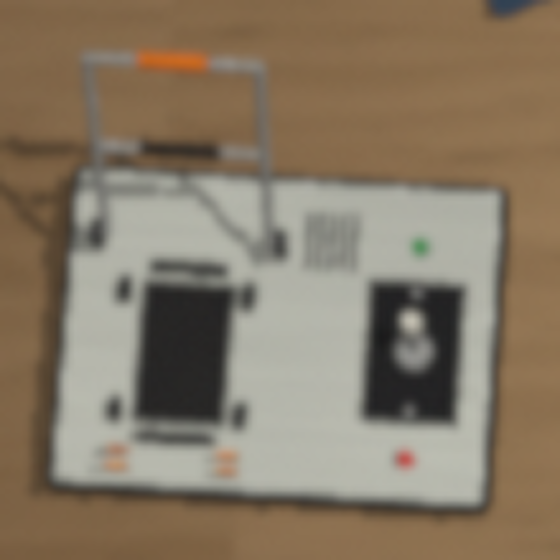

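View pics/drv.png

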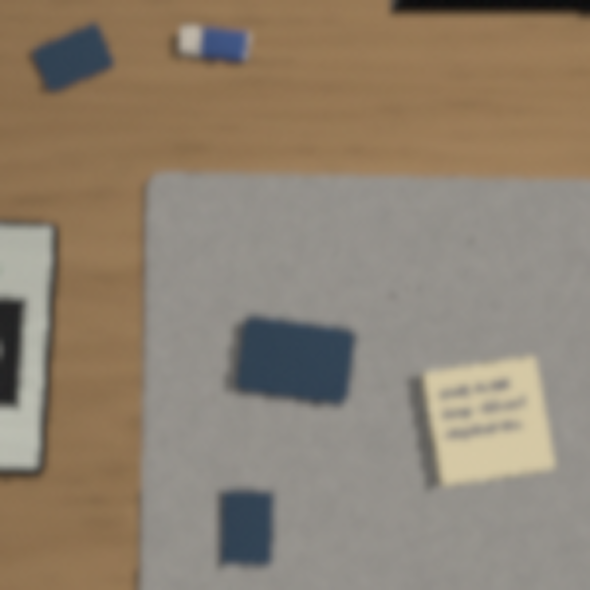

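The crops show the cradle bed, with end stops at crop (188,268) and (173,437), the toggle collar at (413,350) and the green and red marks at (420,247) and (404,459). The drive at (325,237) is clearly the largest of the three blue blocks. It measures about 70x46 mm from pixels with its top at 13 mm; the others are about 40x25 mm. So this is the one.

```bash
python3 - <<'E'
from h import *
f=lambda L:[(165+u/5.09,165+v/5.09) for u,v in L]
def P(n,L,h): 
    w=onz("top0",f(L),h); print(n,w.round(4)[:,:2].tolist()); return w
P("stops",[(188,268),(173,437)],.033)
P("guides",[(123,290),(247,296),(238,416),(113,408)],.033)
P("bed corners",[(145,283),(233,287),(222,424),(135,418)],.026)
P("collar",[(413,352)],.033); P("marks",[(420,247),(404,459)],.026)
P("deck",[(78,172),(505,187),(488,508),(52,485)],.026)
P("hinge",[(95,236),(277,246)],.042)
P("clips",[(115,459),(226,463)],.036)
P("tip",[(410,320)],.057)
w,x,y,z=ctrl.state()["tool_rot"]; print(R.from_quat([x,y,z,w]).as_matrix().round(3))
E
```

```text
stops [[0.514, 0.2323], [0.427, 0.237]]
guides [[0.5022, 0.2653], [0.4998, 0.2015], [0.4381, 0.2042], [0.4414, 0.2681]]
bed corners [[0.507, 0.2553], [0.5054, 0.2098], [0.4345, 0.2132], [0.4371, 0.2579]]
collar [[0.4719, 0.1157]]
marks [[0.5273, 0.1137], [0.4177, 0.1196]]
deck [[0.5649, 0.2924], [0.5593, 0.0702], [0.3932, 0.0763], [0.4023, 0.2991]]
hinge [[0.5287, 0.2792], [0.5245, 0.1858]]
clips [[0.4152, 0.2656], [0.4138, 0.2091]]
tip [[0.4852, 0.1159]]
[[ 0.914  0.406 -0.   ]
 [ 0.406 -0.914  0.001]
 [ 0.    -0.001 -1.   ]]
```

The dock fit is consistent: yaw about -2.8°, cradle at (0.4705, 0.2347) and toggle pivot at (0.4717, 0.116), and the collar and marks agree with these. Next I'll go to the toggle with shut fingers.

```bash
cat > to.py <<'E'
import sys; from h import *
# x y z yaw_deg [pitch_deg about tool y] -> shift and turn of a row, unclipped, from the measured pose
a=list(map(float,sys.argv[1:]))
s=ctrl.state(); w,x,y,z=s["tool_rot"]; C=R.from_quat([x,y,z,w])
T=R.from_euler("z",a[3],degrees=True)*R.from_euler("x",180,degrees=True)*R.from_euler("y",a[4] if len(a)>4 else 0,degrees=True)
print("shift",(C.inv().apply(np.array(a[:3])-s["eef_pos"])/.15).round(3),"turn",((C.inv()*T).as_rotvec()/(2*np.pi)).round(4),"t",round(s["t"],2))
E
python3 to.py .512 .1145 .20 177.2
```

```text
shift [ 3.429 -2.81   0.336] turn [-0.000e+00 -2.000e-04 -4.257e-01] t 0.1
```

```bash
python3 -m handwheel '1 -0.82 0.05 0 0 -0.14;1 -0.82 0.05 0 0 -0.14;1 -0.82 0.05 0 0 -0.14;1 -0.82 0.05 0 0 -0.14;1 -0.82 0.05 0 0 -0.14;1 -0.82 0.05 0 0 -0.14;1 -0.82 0.05 0 0 -0.14;1 -0.82 0.05 0 0 -0.14' 1; python3 to.py .512 .1145 .20 177.2
```

```text
t: 0.77
eef_pos: [0.3004, -0.3059, 0.2427]
tool_rot: [-0.0, 0.795, 0.607, -0.0]
ft_force: [-0.4, 0.2, -0.6]
gripper_width: 0.0001
gripper_force: 0.0
shift [3.075 0.624 0.285] turn [-0.     -0.     -0.2846] t 0.77
```

```bash
python3 -m handwheel '1 0.2 0.1 0 0 -0.14;1 0.2 0.1 0 0 -0.14;1 0.2 0.1 0 0 -0.14;1 0.2 0.1 0 0 -0.14;1 0.2 0.1 0 0 -0.14;1 0.2 0.1 0 0 -0.14;1 0.2 0.1 0 0 -0.14;1 0.2 0.1 0 0 -0.14'; python3 to.py .512 .1145 .20 177.2
```

```text
t: 1.43
eef_pos: [0.3695, -0.1702, 0.2276]
tool_rot: [-0.0, 0.463, 0.886, 0.0]
ft_force: [0.9, 0.8, 0.6]
gripper_width: 0.0001
gripper_force: 0.0
shift [1.015 1.864 0.184] turn [ 0.000e+00 -1.000e-04 -1.454e-01] t 1.43
```

```bash
python3 -m handwheel '0.54 1 0.1 0 0 -0.145;0.54 1 0.1 0 0 -0.145;0.54 1 0.1 0 0 -0.145;0.54 1 0.1 0 0 -0.145;0.54 1 0.1 0 0 -0.145;0.54 1 0.1 0 0 -0.145;0.54 1 0.1 0 0 -0.145;0.54 1 0.1 0 0 -0.145'; python3 to.py .512 .1145 .20 177.2
```

```text
t: 2.1
eef_pos: [0.4467, -0.0181, 0.2125]
tool_rot: [-0.0, 0.027, 1.0, 0.0]
ft_force: [-0.1, -0.1, -0.2]
gripper_width: -0.0002
gripper_force: 0.0
shift [-0.387  0.906  0.083] turn [ 0.     -0.0001 -0.0007] t 2.1
```

```bash
python3 -m handwheel '-0.39 0.9 0.08 0 0 0;-0.39 0.9 0.08 0 0 0;-0.39 0.9 0.08 0 0 0;-0.39 0.9 0.08 0 0 0;-0.39 0.9 0.5 0 0 0;-0.39 0.9 0.5 0 0 0;-0.39 0.9 0.5 0 0 0'; python3 - <<'E'
from h import *
grab("wrist","w1"); grab("top","t1")
im=np.hstack([cv2.imread("pics/w1.png"),cv2.resize(cv2.imread("pics/t1.png")[160:280,160:300],(490,420))])
cv2.imwrite("pics/v1.png",cv2.resize(im,(800,320)))
E
python3 to.py .512 .1145 .067 177.2
```

```text
t: 2.68
eef_pos: [0.5094, 0.1133, 0.1335]
tool_rot: [-0.004, 0.03, 1.0, -0.0]
ft_force: [-0.7, -0.4, -0.1]
gripper_width: 0.0
gripper_force: 0.0
shift [-0.001  0.01   0.471] turn [-0.     -0.0003 -0.0015] t 2.78
```

View pics/v1.png

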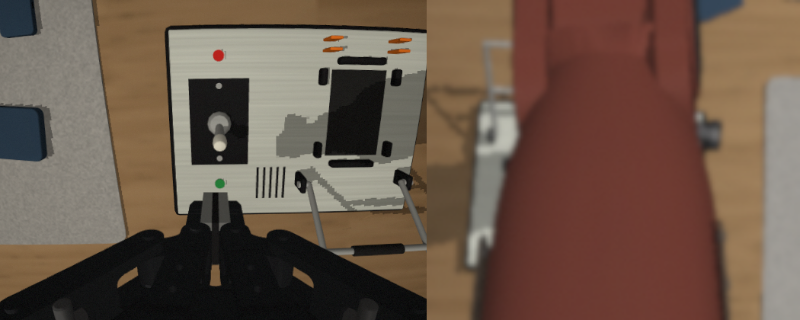

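The wrist view shows the toggle leaning towards the green mark, with its tip at (219,143), in line with the fingers, which stand just behind it. I'll descend and push it forward.

```bash
python3 -m handwheel '0 0.01 0.2 0 0 0;0 0.01 0.44 0 0 0;0 0.01 0.44 0 0 0;0.07 0.01 0.44 0 0 0;0.14 0.01 0.44 0 0 0;0.2 0.01 0.44 0 0 0;0.22 0.01 0.44 0 0 0;0.22 0.01 0.44 0 0 0'
```

```text
t: 3.45
eef_pos: [0.4805, 0.1166, 0.0746]
tool_rot: [0.001, 0.028, 1.0, 0.0]
ft_force: [0.1, 1.0, -0.1]
gripper_width: 0.0005
gripper_force: 0.0
```

```bash
python3 -m handwheel '-0.25 0 0 0 0 0;-0.25 0 0 0 0 0;-0.25 0 0 0 0 0'; python3 - <<'E'
from h import *
grab("wrist","w2"); s=ctrl.state(); print(s["eef_pos"],s["ft_force"])
cv2.imwrite("pics/v2.png",cv2.imread("pics/w2.png"))
E
```

```text
t: 3.7
eef_pos: [0.5194, 0.1144, 0.0734]
tool_rot: [0.001, 0.028, 1.0, 0.0]
ft_force: [-0.7, -0.0, 0.4]
gripper_width: -0.0001
gripper_force: 0.0
[0.51791061 0.11452967 0.07291842] [-0.57119995  0.12773568  0.13453738]
```

View pics/v2.png

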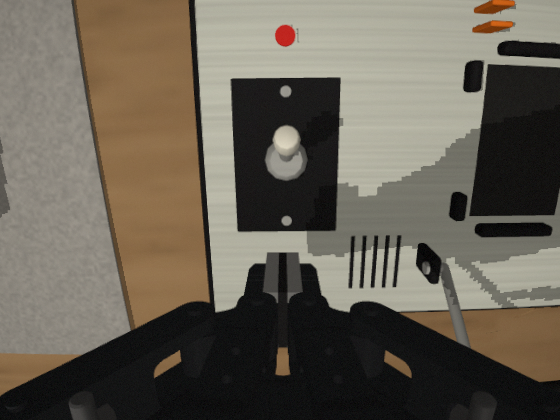

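The bat's tip at (287,140) now lies on the red side of the collar at (286,160). I'll check that in numbers, and compute the hover pose over the drive.

```bash
python3 - <<'E'
from h import *
print(onz("w2",[(287,140)],.056).round(4),onz("w2",[(286,161)],.033).round(4),onz("w2",[(285,35)],.026).round(4),dep("w2",[(287,138),(260,200)]).round(4))
E
python3 to.py .4715 -.0897 .16 177.2;python3 to.py .4715 -.0897 .16 81.8
```

```text
[[0.4628 0.1206 0.056 ]] [[0.4747 0.1198 0.033 ]] [[0.419  0.1224 0.026 ]] [[0.4617 0.1206 0.0592]
 [0.4942 0.1059 0.0276]]
shift [ 0.234 -1.376 -0.581] turn [ 0.      0.0002 -0.001 ] t 3.75
shift [ 0.234 -1.376 -0.581] turn [2.00e-04 1.00e-04 2.64e-01] t 3.75
```

The tip is 12 mm forward of the pivot, so the toggle is off. Now the drive.

```bash
python3 -m handwheel '0 0 -0.27 0 0 0;0 0 -0.5 0 0 0;0.1 -0.3 -0.58 0 0 0.03;0.14 -0.5 -0.58 0 0 0.06;0.17 -0.8 -0.58 0 0 0.08;0.17 -1 -0.58 0 0 0.1;0.17 -1 -0.58 0 0 0.12;0.17 -1 -0.58 0 0 0.13' 0; python3 to.py .4715 -.0897 .16 81.8
```

```text
t: 4.42
eef_pos: [0.4826, -0.0355, 0.1596]
tool_rot: [-0.0, 0.396, 0.918, -0.0]
ft_force: [0.4, 0.4, -0.5]
gripper_width: 0.0855
gripper_force: 0.0
shift [-0.212 -0.302 -0.002] turn [-0.      0.      0.1432] t 4.42
```

```bash
python3 -m handwheel '-0.21 -0.3 0 0 0 0.02;-0.21 -0.3 0 0 0 0.04;-0.21 -0.3 0 0 0 0.06;-0.21 -0.3 0 0 0 0.08;-0.21 -0.3 0 0 0 0.1;-0.21 -0.3 0 0 0 0.12;-0.21 -0.3 0 0 0 0.143;-0.21 -0.3 0 0 0 0.143'; python3 - <<'E'
from h import *
im,de=grab("wrist","w3"); s=ctrl.state(); print(s["eef_pos"],s["tool_rot"])
hsv=cv2.cvtColor(im,cv2.COLOR_BGR2HSV); m=cv2.inRange(hsv,(95,90,20),(125,255,140))
n,l,st,c=cv2.connectedComponentsWithStats(m); i=1+np.argmax(st[1:,4]); print(st[i])
p=np.argwhere(l==i)[:,::-1].astype(float); C=cloud("w3")[l==i]; print(np.median(C,0))
w=onz("w3",p,.013)[:,:2]; print(cv2.minAreaRect((w*1000).astype(np.float32)))
cv2.imwrite("pics/v3.png",im)
E
```

```text
t: 5.08
eef_pos: [0.4723, -0.0874, 0.1594]
tool_rot: [-0.0, 0.754, 0.657, -0.0]
ft_force: [0.6, 0.3, 0.3]
gripper_width: 0.0855
gripper_force: 0.0
[ 0.47238921 -0.08740409  0.15931384] [-1.10517500e-04  7.52567536e-01  6.58515065e-01 -3.62177690e-05]
[ 250  151   66   93 5924]
[ 0.47279522 -0.08525533  0.01352085]
((472.51031494140625, -87.40059661865234), (74.96615600585938, 50.639522552490234), 82.37578582763672)
```

View pics/v3.png

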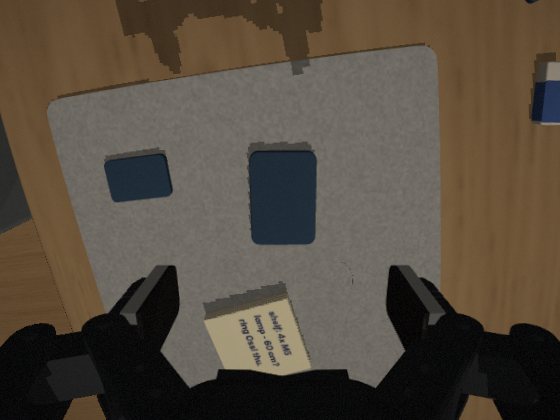

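The drive at (283,197) measures 75 x 51 mm and is centred under the TCP at (0.4725, -0.0874). The yaw also matches, so I'll descend.

```bash
python3 -m handwheel '0 0 0.28 0 0 0;0 0 0.56 0 0 0;0 0 0.75 0 0 0;0 0 0.89 0 0 0;0 0 0.89 0 0 0;0 0 0.89 0 0 0' 0.25;  python3 -m handwheel '0 0 0.02 0 0 0;0 0 0.02 0 0 0'; python3 -m handwheel '0 0 0.02 0 0 0;0 0 0.02 0 0 0'
```

```text
t: 5.63
eef_pos: [0.472, -0.0873, 0.0252]
tool_rot: [-0.001, 0.751, 0.66, -0.001]
ft_force: [-0.6, 0.1, 0.1]
gripper_width: 0.064
gripper_force: 0.0
t: 5.8
eef_pos: [0.474, -0.0879, 0.0236]
tool_rot: [0.001, 0.752, 0.66, 0.001]
ft_force: [0.3, -0.6, -0.6]
gripper_width: 0.064
gripper_force: 0.0
t: 5.97
eef_pos: [0.4735, -0.0877, 0.0199]
tool_rot: [0.001, 0.752, 0.659, 0.0]
ft_force: [0.4, 1.0, 0.0]
gripper_width: 0.0641
gripper_force: 0.0
```

```bash
python3 -m handwheel '0 0 0.013 0 0 0;0 0 0.013 0 0 0'; python3 -m handwheel '0 0 0.013 0 0 0;0 0 0.013 0 0 0' ; python3 -m handwheel '0 0 0 0 0 0;0 0 0 0 0 0;0 0 0 0 0 0;0 0 0 0 0 0;0 0 0 0 0 0;0 0 0 0 0 0' 1
```

```text
t: 6.13
eef_pos: [0.473, -0.0876, 0.0175]
tool_rot: [0.0, 0.752, 0.659, 0.0]
ft_force: [-0.7, -0.6, -0.8]
gripper_width: 0.0641
gripper_force: 0.0
t: 6.3
eef_pos: [0.4731, -0.0876, 0.0162]
tool_rot: [0.0, 0.752, 0.659, 0.0]
ft_force: [-4.4, 1.1, 13.1]
gripper_width: 0.064
gripper_force: 6.8
t: 6.8
eef_pos: [0.4745, -0.0882, 0.019]
tool_rot: [0.002, 0.752, 0.659, 0.001]
ft_force: [-10.3, 2.6, 59.8]
gripper_width: 0.0506
gripper_force: 85.3
```

```bash
python3 -m handwheel '0 0 -0.03 0 0 0;0 0 -0.06 0 0 0;0 0 -0.3 0 0 0;0 0 -0.6 0 0 0;0 0 -0.9 0 0 0;0 0 -0.9 0 0 0;0 0 -0.9 0 0 0'; python3 to.py .4705 .2347 .15 177.2
```

```text
t: 7.38
eef_pos: [0.4748, -0.0882, 0.153]
tool_rot: [0.002, 0.752, 0.659, 0.001]
ft_force: [-0.1, 0.3, -1.6]
gripper_width: 0.0506
gripper_force: 63.2
shift [ 2.131 -0.31   0.016] turn [ 0.0005  0.0008 -0.2631] t 7.38
```

```bash
python3 -m handwheel '0.12 -0.02 0 0 0 -0.02;0.25 -0.04 0 0 0 -0.04;0.4 -0.06 0 0 0 -0.06;0.55 -0.08 0 0 0 -0.08;0.7 -0.1 0 0 0 -0.1;0.85 -0.13 0 0 0 -0.12;1 -0.15 0 0 0 -0.135;1 -0.15 0 0 0 -0.135'; python3 to.py .4705 .2347 .15 177.2
```

```text
t: 8.05
eef_pos: [0.4686, 0.067, 0.1484]
tool_rot: [-0.002, 0.41, 0.912, -0.0]
ft_force: [-0.5, -0.3, -0.9]
gripper_width: 0.05
gripper_force: 63.1
shift [ 0.828  0.751 -0.009] turn [-0.     -0.0006 -0.1268] t 8.05
```

```bash
python3 -m handwheel '0.12 0.1 0 0 0 -0.02;0.25 0.22 0 0 0 -0.04;0.38 0.34 0 0 0 -0.06;0.5 0.45 0 0 0 -0.08;0.63 0.57 0 0 0 -0.1;0.75 0.68 0 0 0 -0.12;0.83 0.75 0 0 0 -0.127;0.83 0.75 0 0 0 -0.127'; python3 - <<'E'
from h import *
im,de=grab("wrist","w4"); grab("side","s4")
cv2.imwrite("pics/v4.png",im)
E
python3 to.py .4705 .2347 .15 177.2
```

```text
t: 8.72
eef_pos: [0.4724, 0.2337, 0.1485]
tool_rot: [-0.001, 0.026, 1.0, -0.0]
ft_force: [-1.4, 0.3, -1.2]
gripper_width: 0.0503
gripper_force: 63.1
shift [ 0.014  0.022 -0.008] turn [-0.0002 -0.0004 -0.0013] t 8.82
```

View pics/v4.png

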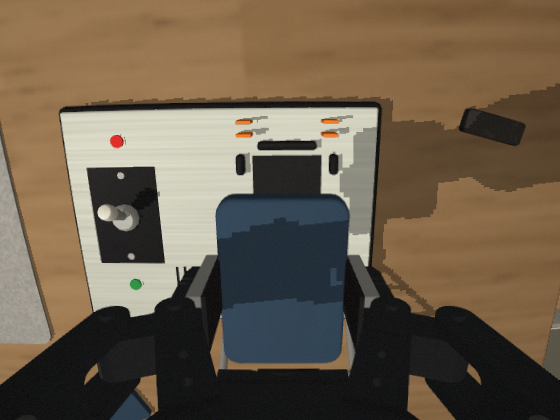

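The drive sits square in the gripper, with its face from (217,195) to (350,360). Visible beyond it are the front stop at (287,145), the front guides at (241,163) and (334,163), and the clips. I'll work out the offset between drive and cradle from this.

```bash
python3 - <<'E'
from h import *
g=onz("w4",[(241,163),(334,163),(287,145)],.033); print(g.round(4)); 
yaw=np.radians(-2.8); Rz=R.from_euler("z",yaw).as_matrix()
for p,o in zip(g,[(-31,32),(-31,-32),(-44,0)][:3]): print("cradle?",(p-Rz@np.array([*o,0])/1000).round(4), (p-Rz@np.array([o[0],-o[1],0])/1000).round(4))
im=cv2.imread("pics/w4.png"); hsv=cv2.cvtColor(im,cv2.COLOR_BGR2HSV); m=cv2.inRange(hsv,(95,70,20),(125,255,190))
n,l,st,c=cv2.connectedComponentsWithStats(m); i=1+np.argmax(st[1:,4]); print(st[i])
C=cloud("w4")[l==i]; print("z plane",np.median(C[:,2]),np.percentile(C[:,2],[5,95]), np.linalg.lstsq(np.c_[C[:,:2],np.ones(len(C))],C[:,2],rcond=None)[0])
w=onz("w4",np.argwhere(l==i)[:,::-1].astype(float),np.median(C[:,2]))[:,:2]; print(cv2.minAreaRect((w*1000).astype(np.float32)))
t=cloud("w4"); print("guide yaw",np.degrees(np.arctan2(*(g[0]-g[1])[:2])))
# deck edges
print(onz("w4",[(65,110),(380,103),(120,176),(131,256),(117,141),(136,284)],.026).round(4))
E
```

```text
[[0.4389 0.2085 0.033 ]
 [0.4421 0.2715 0.033 ]
 [0.4284 0.2403 0.033 ]]
cradle? [0.4683 0.1751 0.033 ] [0.4714 0.239  0.033 ]
cradle? [0.4747 0.302  0.033 ] [0.4715 0.238  0.033 ]
cradle? [0.4724 0.2381 0.033 ] [0.4724 0.2381 0.033 ]
[  216   194   133   169 20721]
z plane 0.14305215133961924 [0.14198257 0.14403048] [-0.06581647  0.00160087  0.17400116]
((472.68743896484375, 234.77735900878906), (51.33823776245117, 76.57129669189453), 86.83648681640625)
guide yaw -177.01408270407063
[[0.3955 0.0879 0.026 ]
 [0.404  0.3043 0.026 ]
 [0.4442 0.1199 0.026 ]
 [0.5062 0.1173 0.026 ]
 [0.4194 0.122  0.026 ]
 [0.5301 0.1169 0.026 ]]
```

```bash
python3 -m handwheel '0.01 0.02 0.2 0 0 0;0.01 0.02 0.4 0 0 0;0.01 0.02 0.55 0 0 0;0.01 0.02 0.6 0 0 0;0.01 0.02 0.6 0 0 0'; python3 - <<'E'
from h import *
im,de=grab("wrist","w5"); grab("side","s5"); s=ctrl.state(); print(s["eef_pos"],s["ft_force"])
S=cv2.imread("pics/s5.png")[215:305,235:345]
cv2.imwrite("pics/v5.png",np.hstack([cv2.resize(im,(480,360)),cv2.resize(S,(320,360),interpolation=cv2.INTER_CUBIC)]))
E
```

```text
t: 9.23
eef_pos: [0.4702, 0.2332, 0.0583]
tool_rot: [-0.002, 0.029, 1.0, -0.001]
ft_force: [0.3, -0.2, -0.6]
gripper_width: 0.0503
gripper_force: 63.1
[0.47227048 0.23430735 0.06095082] [ 0.07370998 -0.47940752  0.28112822]
```

View pics/v5.png

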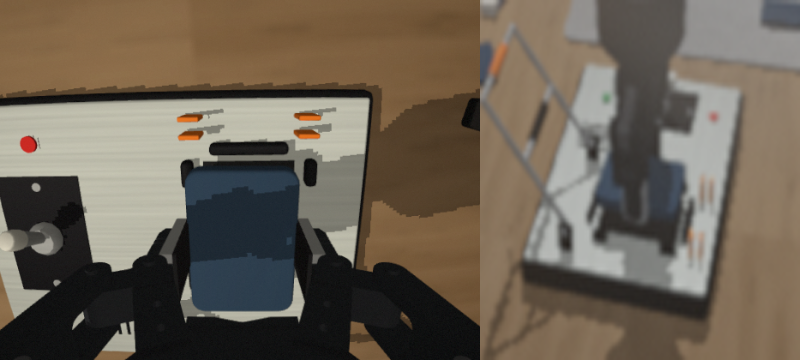

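The drive is about 3 mm short in +y: its centre is at column 243 against 249 for the guides. I'll check x numerically.

```bash
python3 - <<'E'
from h import *
k=560/480
q=lambda L:[(u*k,v*k) for u,v in L]
print("stop inner/outer mid",onz("w5",q([(248.5,154),(248.5,142.5)]),.033).round(4))
print("guides",onz("w5",q([(187,173),(311,171)]),.033).round(4))
im=cv2.imread("pics/w5.png"); hsv=cv2.cvtColor(im,cv2.COLOR_BGR2HSV); m=cv2.inRange(hsv,(95,70,20),(125,255,190))
n,l,st,c=cv2.connectedComponentsWithStats(m); i=1+np.argmax(st[1:,4]); print(st[i])
P=cloud("w5"); C=P[l==i]; z=np.median(C[:,2]); e=cv2.erode((l==i).astype(np.uint8),np.ones((9,9)))>0
for a,b in [(190,230),(230,270),(270,310),(310,350)]: 
    r=P[a:b][e[a:b]]; print(a,r.mean(0).round(4))
w=onz("w5",np.argwhere(l==i)[:,::-1].astype(float),z)[:,:2]; print(z,cv2.minAreaRect((w*1000).astype(np.float32)))
s=ctrl.state();print(s["eef_pos"])
E
python3 to.py .4705 .2347 .15 177.2
```

```text
stop inner/outer mid [[0.4311 0.2399 0.033 ]
 [0.4253 0.2402 0.033 ]]
guides [[0.4391 0.208  0.033 ]
 [0.4417 0.2712 0.033 ]]
[  216   193   133   170 20793]
190 [0.44   0.236  0.0537]
230 [0.4545 0.2351 0.0534]
270 [0.472  0.2342 0.0536]
310 [0.4912 0.233  0.0533]
0.05286679322924043 ((470.2544250488281, 234.25770568847656), (51.381805419921875, 76.96229553222656), 86.34391021728516)
[0.47227048 0.23430735 0.06095082]
shift [ 0.012  0.002 -0.594] turn [-0.      0.     -0.0014] t 9.33
```

```bash
python3 -m handwheel '-0.01 0.025 0 0 0 -0.002;-0.01 0.025 0 0 0 -0.002;-0.01 0.025 0.05 0 0 -0.002;-0.01 0.025 0.08 0 0 -0.002;-0.01 0.025 0.1 0 0 -0.002;-0.01 0.025 0.1 0 0 -0.002'; python3 -m handwheel '0 0 0.008 0 0 0;0 0 0.014 0 0 0;0 0 0.014 0 0 0'
```

```text
t: 9.83
eef_pos: [0.4729, 0.2384, 0.0446]
tool_rot: [-0.001, 0.022, 1.0, -0.0]
ft_force: [0.5, 0.6, -1.3]
gripper_width: 0.0499
gripper_force: 63.2
t: 10.08
eef_pos: [0.4735, 0.2386, 0.0432]
tool_rot: [-0.0, 0.022, 1.0, -0.0]
ft_force: [-0.8, 0.3, -1.0]
gripper_width: 0.0503
gripper_force: 63.2
```

```bash
for i in 1 2 ; do python3 -m handwheel '0 0 0.008 0 0 0;0 0 0.008 0 0 0' | grep -E 'pos|ft'; done
```

```text
eef_pos: [0.4738, 0.2386, 0.0422]
ft_force: [0.3, -0.1, -0.7]
eef_pos: [0.4738, 0.2387, 0.0421]
ft_force: [-4.9, -1.6, 17.0]
```

Contact came at TCP z = 0.042, exactly the predicted seated height. I'll release, retreat upward and look.

```bash
python3 -m handwheel '0 0 -0.007 0 0 0;0 0 -0.007 0 0 0;0 0 -0.007 0 0 0;0 0 -0.1 0 0 0;0 0 -0.35 0 0 0;0 0 -0.6 0 0 0;0 0 -0.8 0 0 0;0 0 -0.8 0 0 0' 0.1; python3 - <<'E'
from h import *
im,de=grab("wrist","w6"); P=cloud("w6")
hsv=cv2.cvtColor(im,cv2.COLOR_BGR2HSV); m=cv2.inRange(hsv,(95,70,20),(125,255,190))
n,l,st,c=cv2.connectedComponentsWithStats(m); i=1+np.argmax(st[1:,4]); print(st[i])
e=cv2.erode((l==i).astype(np.uint8),np.ones((9,9)))>0; v=np.argwhere(e)[:,0]; a,b=v.min(),v.max()
for j in range(4):
    r0,r1=a+(b-a)*j//4,a+(b-a)*(j+1)//4; print(P[r0:r1][e[r0:r1]].mean(0).round(4))
w=onz("w6",np.argwhere(l==i)[:,::-1].astype(float),.036)[:,:2]; print(cv2.minAreaRect((w*1000).astype(np.float32)))
cv2.imwrite("pics/v6.png",im)
E
```

```text
t: 11.08
eef_pos: [0.4767, 0.2397, 0.1666]
tool_rot: [0.004, 0.022, 1.0, 0.002]
ft_force: [0.5, 0.9, 1.8]
gripper_width: 0.0768
gripper_force: 0.0
[ 245  147   71  101 6793]
[0.4473 0.2406 0.0378]
[0.4634 0.2402 0.0375]
[0.4809 0.2393 0.0371]
[0.4988 0.2386 0.0374]
((475.1229553222656, 239.7922821044922), (51.16605758666992, 76.81925964355469), 87.63082122802734)
```

View pics/v6.png

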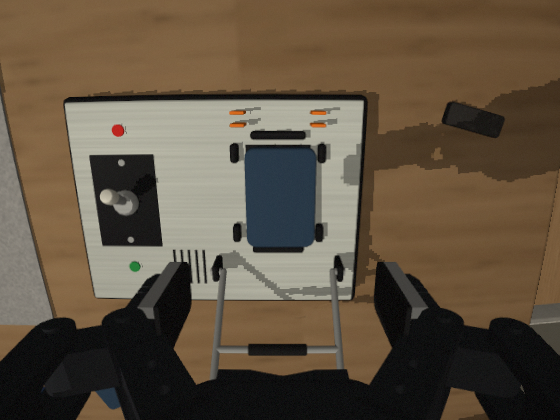

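The drive lies flat between the stops and guides, spanning (245,147)–(316,247) with all four guides visible around it and its top level at 36–37 mm. The toggle is still at red.

The bail is next. I'll go up and over it with shut fingers and come down behind the bar, which is near (0.601, 0.231, 0.134).

```bash
python3 -m handwheel '0 0 -0.25 0 0 0;0 0 -0.33 0 0 0;-0.3 -0.02 -0.33 0 0 0;-0.55 -0.03 -0.33 0 0 0;-0.8 -0.05 -0.33 0 0 0;-1 -0.06 -0.33 0 0 0;-1 -0.06 -0.33 0 0 0;-1 -0.06 -0.33 0 0 0' 1; python3 to.py .64 .230 .135 177.2
```

```text
t: 11.8
eef_pos: [0.6235, 0.2224, 0.2078]
tool_rot: [-0.001, 0.022, 1.0, -0.0]
ft_force: [-0.5, 0.2, -0.0]
gripper_width: -0.0004
gripper_force: 0.0
shift [-0.109  0.056  0.485] turn [-0.0001 -0.0005  0.0007] t 11.8
```

```bash
python3 -m handwheel '-0.11 0.05 0 0 0 0;-0.11 0.05 0 0 0 0;-0.11 0.05 0.2 0 0 0;-0.11 0.05 0.4 0 0 0;-0.11 0.05 0.48 0 0 0;-0.11 0.05 0.48 0 0 0'; python3 - <<'E'
from h import *
im,_=grab("side","s7"); w,_=grab("wrist","w7")
cv2.imwrite("pics/v7.png",np.hstack([cv2.resize(im[195:305,225:345],(420,385),interpolation=cv2.INTER_CUBIC),cv2.resize(w,(380,385))]))
E
python3 to.py .52 .236 .135 177.2
```

```text
t: 12.3
eef_pos: [0.6362, 0.2295, 0.1344]
tool_rot: [-0.003, 0.021, 1.0, -0.001]
ft_force: [-0.6, 0.4, -1.1]
gripper_width: -0.0
gripper_force: 0.0
shift [0.793 0.006 0.024] turn [-0.     -0.0002  0.001 ] t 12.4
```

View pics/v7.png

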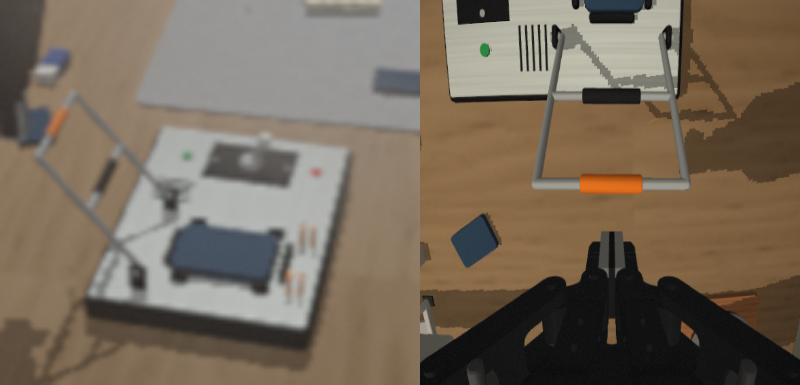

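The side crop shows the drive seated. In the wrist view the shut fingers at (611,245) stand behind the orange sleeve at (611,184) and in line with it. I'll push the bail forward.

```bash
python3 -m handwheel '0.12 0 0 0 0 0;0.24 0 0 0 0 0;0.36 0 0 0 0 0;0.48 0 0 0 0 0;0.6 0 0 0 0 0;0.7 0 0 0 0 0;0.8 0 0 0 0 0;0.9 0 0 0 0 0'; python3 -m handwheel '0.08 0 0 0 0 0;0.16 0 0 0 0 0;0.2 0 0 0 0 0;0.2 0 0 0 0 0'; python3 - <<'E'
from h import *
grab("side","s8"); w,_=grab("wrist","w8"); P=cloud("w8"); hsv=cv2.cvtColor(w,cv2.COLOR_BGR2HSV); m=cv2.inRange(hsv,(5,170,120),(18,255,255))
n,l,st,c=cv2.connectedComponentsWithStats(m)
for i in range(1,n):
    if st[i,4]>40: print(c[i].round(),st[i,4],np.median(P[l==i],0).round(4))
s=ctrl.state(); print(s["eef_pos"],s["ft_force"])
E
```

```text
t: 13.07
eef_pos: [0.5051, 0.2362, 0.1404]
tool_rot: [0.002, 0.021, 1.0, 0.001]
ft_force: [0.0, 0.6, -0.5]
gripper_width: -0.0001
gripper_force: 0.3
t: 13.4
eef_pos: [0.4745, 0.2374, 0.1398]
tool_rot: [0.001, 0.021, 1.0, 0.0]
ft_force: [0.6, -0.5, -0.8]
gripper_width: 0.0001
gripper_force: 0.0
[235. 117.] 60 [0.4112 0.213  0.0428]
[327. 117.] 53 [0.4138 0.2682 0.0427]
[236. 131.] 60 [0.4196 0.2126 0.0427]
[326. 130.] 64 [0.4218 0.2675 0.0424]
[280. 245.] 1375 [0.4578 0.238  0.1348]
[0.47581943 0.2372902  0.13942117] [ 0.61171456  0.21575168 -0.2435843 ]
```

```bash
python3 -m handwheel '-0.04 0 0 0 0 0;-0.04 0 -0.1 0 0 0;-0.04 0 -0.2 0 0 0;0.1 0 -0.2 0 0 0;0.17 0 -0.2 0 0 0;0.17 0 -0.2 0 0 0'; python3 to.py .436 .2388 .129 177.2;  python3 to.py .416 .2400 .064 177.2
```

```text
t: 14.0
eef_pos: [0.4481, 0.238, 0.1682]
tool_rot: [-0.001, 0.021, 1.0, -0.0]
ft_force: [0.1, 0.1, -0.0]
gripper_width: -0.0001
gripper_force: 0.0
shift [0.08  0.002 0.261] turn [-0.0001 -0.0002  0.001 ] t 14.0
shift [0.213 0.005 0.695] turn [-0.0001 -0.0002  0.001 ] t 14.0
```

```bash
python3 -m handwheel '0.02 0 0.12 0 0 0;0.08 0 0.26 0 0 0;0.12 0 0.36 0 0 0;0.17 0 0.46 0 0 0;0.2 0 0.55 0 0 0;0.21 0 0.62 0 0 0;0.21 0 0.64 0 0 0;0.21 0 0.64 0 0 0'; python3 -m handwheel '0 0 0.02 0 0 0;0 0 0.02 0 0 0'; python3 -m handwheel '0 0 0.02 0 0 0;0 0 0.02 0 0 0'
```

```text
t: 14.67
eef_pos: [0.418, 0.2392, 0.0715]
tool_rot: [-0.001, 0.022, 1.0, -0.0]
ft_force: [-0.1, -0.9, 0.9]
gripper_width: 0.0001
gripper_force: 0.0
t: 14.83
eef_pos: [0.4187, 0.2396, 0.0695]
tool_rot: [0.0, 0.022, 1.0, 0.0]
ft_force: [0.4, -0.2, -0.0]
gripper_width: 0.0003
gripper_force: 0.0
t: 15.0
eef_pos: [0.4183, 0.2395, 0.0664]
tool_rot: [0.0, 0.022, 1.0, 0.0]
ft_force: [0.2, 0.3, -0.4]
gripper_width: 0.0002
gripper_force: 0.0
```

Still no stop force, so I'll press on in small steps.

```bash
for i in 1 2 3; do python3 -m handwheel '0 0 0.01 0 0 0;0 0 0.01 0 0 0' | grep -E 'pos|ft'; done
```

```text
eef_pos: [0.4183, 0.2395, 0.065]
ft_force: [0.7, 0.6, 1.2]
eef_pos: [0.4184, 0.2396, 0.0642]
ft_force: [-2.7, -2.2, 16.2]
eef_pos: [0.4185, 0.2397, 0.0636]
ft_force: [-7.1, -3.3, 30.3]
```

The bar met a firm stop at the predicted closed height. I'll lift and check.

```bash
python3 -m handwheel '0 0 -0.1 0 0 0;-0.1 -0.1 -0.3 0 0 0;-0.3 -0.3 -0.5 0 0 0;-0.3 -0.6 -0.5 0 0 0;-0.3 -0.8 -0.5 0 0 0;-0.3 -0.8 -0.5 0 0 0;-0.3 -0.8 -0.5 0 0 0' 1; python3 - <<'E'
from h import *
w,_=grab("wrist","w9"); grab("side","s9"); P=cloud("w9"); hsv=cv2.cvtColor(w,cv2.COLOR_BGR2HSV); m=cv2.inRange(hsv,(5,170,120),(18,255,255))
n,l,st,c=cv2.connectedComponentsWithStats(m)
for i in range(1,n):
    if st[i,4]>40: print(c[i].round(),st[i,4],np.median(P[l==i],0).round(4))
S=cv2.imread("pics/s9.png")[215:305,235:345]
cv2.imwrite("pics/v9.png",np.hstack([cv2.resize(w,(480,360)),cv2.resize(S,(320,360),interpolation=cv2.INTER_CUBIC)]))
E
python3 to.py .43 .119 .067 177.2
```

```text
t: 16.08
eef_pos: [0.458, 0.1158, 0.1372]
tool_rot: [0.0, 0.024, 1.0, 0.0]
ft_force: [0.8, 0.8, 0.2]
gripper_width: -0.0
gripper_force: 0.0
[431. 138.] 69 [0.4112 0.2109 0.0425]
[477. 146.] 472 [0.417  0.2389 0.0463]
[429. 151.] 55 [0.4196 0.2099 0.0427]
shift [ 0.185 -0.     0.466] turn [ 0.0001 -0.      0.0008] t 16.18
```

View pics/v9.png

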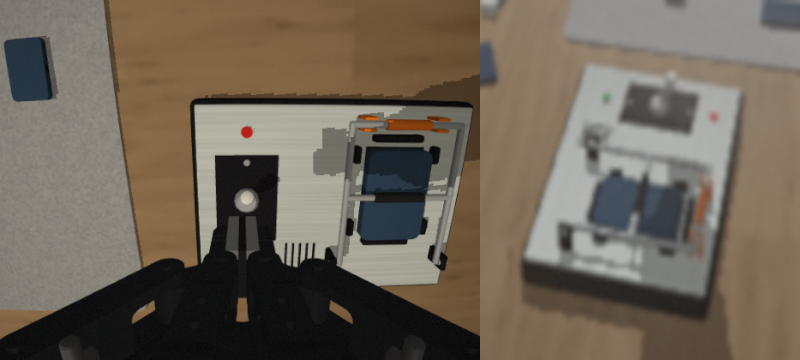

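The bail is level, with its sleeve at (410,125) between the clip prongs and its top at 46 mm as expected. The drive is under it. The toggle tip at (246,198) is still on the red side. Now I'll push it back on from the front.

```bash
python3 -m handwheel '0.1 0.01 0 0 0 0;0.19 0.01 0 0 0 0;0.19 0.01 0 0 0 0;0.19 0.01 0.25 0 0 0;0.19 0.01 0.46 0 0 0;0.19 0.01 0.46 0 0 0;0.19 0.01 0.46 0 0 0'; python3 -m handwheel '-0.06 0 0 0 0 0;-0.12 0 0 0 0 0;-0.18 0 0 0 0 0;-0.24 0 0 0 0 0;-0.25 0 0 0 0 0;-0.25 0 0 0 0 0'; python3 -m handwheel '0.06 0 0 0 0 0;0.06 0 -0.2 0 0 0;0.06 0 -0.48 0 0 0;0.06 -0.3 -0.7 0 0 0;0.06 -0.6 -0.7 0 0 0;0.06 -0.6 -0.7 0 0 0;0.06 -0.6 -0.7 0 0 0'; python3 - <<'E'
from h import *
w,_=grab("wrist","w10"); grab("side","s10"); grab("top","t10")
S=cv2.imread("pics/s10.png")[215:305,235:345]
cv2.imwrite("pics/v10.png",np.hstack([cv2.resize(w,(480,360)),cv2.resize(S,(320,360),interpolation=cv2.INTER_CUBIC)]))
E
```

```text
t: 16.77
eef_pos: [0.4283, 0.121, 0.0672]
tool_rot: [-0.002, 0.021, 1.0, -0.0]
ft_force: [-0.1, -0.2, 1.2]
gripper_width: -0.0003
gripper_force: 0.0
t: 17.27
eef_pos: [0.4681, 0.1186, 0.0682]
tool_rot: [0.001, 0.022, 1.0, 0.0]
ft_force: [0.2, -0.2, -0.0]
gripper_width: 0.0002
gripper_force: 0.0
t: 17.85
eef_pos: [0.4536, 0.0267, 0.1739]
tool_rot: [0.001, 0.023, 1.0, -0.001]
ft_force: [0.9, 0.3, -0.4]
gripper_width: -0.0002
gripper_force: 0.0
```

View pics/v10.png

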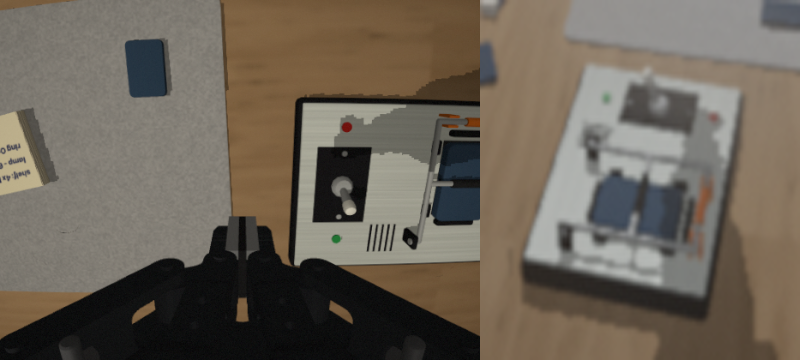

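The tip at (349,210) now leans to the green side, and the bail and drive are unchanged. I'll do one numeric check, then hand in.

```bash
python3 - <<'E'
from h import *
k=560/480
t=onz("w10",[(349*k,209*k)],.057)[0]; p=onz("w10",[(342*k,187*k)],.033)[0]; print((t-p).round(4))
if t[0]-p[0]>.008: print(ctrl.finish_job())
E
```

```text
[ 0.012  -0.0008  0.024 ]
the job is handed in; nothing more can be done
None
```

The job is handed in after about 18 s of robot time: the drive lies flat in the cradle, the bail is down in its clips, and the power went off first and back on last; nothing else on the desk was touched.

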